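Set a plaster mould half to dry on spacer sticks

TASK

One flat wooden stick already lies across the plaster board (the bat). Lay the other flat wooden stick across the board too, parallel to the first, their centre lines about 65 mm apart and both flat on the board's top, with their ends roughly level with its long edges. Then set the oblong white plaster mould half gently on the two sticks, locating bumps up, its long side bridging from stick to stick and roughly halfway along them, so that it rests on both and clear of the board, and let go.

Things in the scene. Friction and masses are not known exactly. Their poses are not given: they have to be found in the camera images.
- bat: Pale plaster board (bat), 150 x 290 x 20 mm, about 1 kg, loose and flat on the bench. Origin at the centre of its underside, x along its 150 mm side, y along its 290 mm side, z up; its top is at z = 20 mm.
- laid_stick: Flat wooden spacer stick, 18 x 150 x 8 mm, 20 g, that already lies loose across the board's top, along the board's short side. Origin at the centre of its underside, y along its 150 mm length, x across its 18 mm width, z up.
- loose_stick: The other flat wooden spacer stick, 18 x 150 x 8 mm, 20 g, lying loose on the bench to one side of the board (either side). Origin at the centre of its underside, y along its 150 mm length, x across its 18 mm width, z up. The turned handles nearby belong to a spatula and a brush.
- mould_half: Oblong white plaster mould half: block 64 x 100 x 40 mm with small round bumps on top (48 mm high over them), 0.28 to 0.5 kg, flat on the bench, across the board from the loose stick. Origin at the centre of its underside, x across its 64 mm width (grip here), y along its 100 mm length, z up. The nearly square white block (60 x 68 mm) nearby is not wanted.
Not all that is in view belongs to the job. What is shaped like the mould_half but green or turquoise is not meant. Leave any pink look-alike of the loose_stick alone.

How it is judged:
On the way, in this order (a step that is already met when the one before it is completed fails the run):
1. the second stick lies released across the board beside the first, before the mould is on (x of laid_stick in the frame of bat between -0.03 and 0.03 m and y of laid_stick in the frame of bat between -0.137 and 0.137 m and z of laid_stick in the frame of bat between 0.017 and 0.023 m and angle between each of laid_stick, loose_stick's own z axis and vertical below 0.06 rad and x of loose_stick in the frame of bat between -0.03 and 0.03 m and y of loose_stick in the frame of bat between -0.137 and 0.137 m and z of loose_stick in the frame of bat between 0.017 and 0.023 m and angle between the y axis of each of laid_stick, loose_stick and the x axis of bat, either way round below 0.3 rad and angle between the y axis of loose_stick and the y axis of laid_stick, either way round below 0.3 rad and (x of loose_stick in the frame of laid_stick between 0.04 and 0.09 m or x of loose_stick in the frame of laid_stick between -0.09 and -0.04 m) and contact force between each of the fingers, mould_half and loose_stick below 0.05 N and contact force between mould_half and laid_stick below 0.05 N), for 0.2 s.
2. the mould half rests on both sticks, clear of the board (contact force between mould_half and laid_stick above 0.3 N and contact force between mould_half and loose_stick above 0.3 N and contact force between mould_half and bat below 0.05 N and angle between mould_half's own z axis and vertical below 0.06 rad and z of mould_half in the frame of bat between 0.025 and 0.031 m and angle between the y axis of mould_half and the x axis of laid_stick, either way round below 0.3 rad and y of mould_half in the frame of laid_stick between -0.04 and 0.04 m), for 0.2 s.
At the end, for the whole second after the job is handed in: Sticks flat on the board, within 30 mm of its middle line, within 0.3 rad of square across it, 40 to 90 mm apart. Mould half level, bearing on both sticks (over 0.3 N each), not on the board, square to them within 0.3 rad, within 40 mm of halfway along them; all released, at rest (all of step 2 and x of laid_stick in the frame of bat between -0.03 and 0.03 m and y of laid_stick in the frame of bat between -0.137 and 0.137 m and z of laid_stick in the frame of bat between 0.017 and 0.023 m and angle between each of laid_stick, loose_stick's own z axis and vertical below 0.06 rad and x of loose_stick in the frame of bat between -0.03 and 0.03 m and y of loose_stick in the frame of bat between -0.137 and 0.137 m and z of loose_stick in the frame of bat between 0.017 and 0.023 m and angle between the y axis of each of laid_stick, loose_stick and the x axis of bat, either way round below 0.3 rad and angle between the y axis of loose_stick and the y axis of laid_stick, either way round below 0.3 rad and (x of loose_stick in the frame of laid_stick between 0.04 and 0.09 m or x of loose_stick in the frame of laid_stick between -0.09 and -0.04 m) and contact force between the fingers and mould_half below 0.05 N and contact force between the fingers and loose_stick below 0.05 N and contact force between the fingers and laid_stick below 0.05 N and linear speed of mould_half below 0.02 m/s); the robot touches nothing.
It fails at once if the plaster mould half is dropped (falls free at over 0.6 m/s, some 18 mm) (contact force between the fingers and mould_half below 0.05 N and linear speed of mould_half above 0.6 m/s).
It also fails if it takes over 58 s, if anything falls off the work surface, if the arm or the gripper's body presses on something with over 40 N, if the wrist force passes 120 N, or if a joint passes its speed limit or range.

ROBOT

A 6-joint arm with a two-finger parallel gripper is mounted at the origin on a cart in front of the work surface, level with it; the furniture and walls round the work are solid. World frame = base frame: x ahead of the robot, y to its left, z up, the work surface at z = 0. Lengths are in m, angles in rad, forces in N, time in s.
With the tool pointing down it reaches from about 0.425 to 1.125 m from the base axis. Payload 14.9 kg.
Tool frame: the origin (TCP) lies between the finger pads; the fingertips stand 19 mm ahead of it and the grasp point (between the pads) is the TCP; z points along the fingers, y is the line along which they close (so a half turn about z gives the same grasp; the last joint's range is limited). The gripper opens to 91 mm and grips with 3 to 60 N. Pads are 32 mm wide; open, the fingers measure 118 mm over their backs; the gripper's body (76 mm by 178 mm) begins 60 mm behind the grasp point.
Start: joints at [-1.371, 0.379, 1.734, -0, 1.028, -0.033], TCP at [0.161, -0.681, 0.233] pointing down, gripper open.
Joint ranges: [-2.77, 2.77], [-0.74, 2.19], [0, 2.66], [-1.06, 4.2], [0.31, 2.87], [-3.08, 3.08]. Speed limits (rad/s): [1.89, 1.89, 2.39, 3.14, 3.14, 3.14].

INTERFACE

Orientations are given as a unit quaternion [x, y, z, w].
In Python, from station import status, vision, arm gives the robot as it stands. The module is installed in compiled form; this text tells all that it offers.
- The arm moves only by the shell command python3 -m jog 'ROWS' [FORCE]. ROWS is JSON, a list of rows, each a list of 3 entries, a list of its own where there are three numbers: the opening, from -1 (shut) to 1 (fully open), then the shift along the tool's x, y, z in cm, then the turn about the tool's z in rad. In form: [[gripper, [dx, dy, dz], spin], ...]. A call has 1 to 10 rows; each row shifts and turns the commanded pose from where the row before left it, along the tool's axes as they then stand; what a row does not reach is not made up. A row lasts 1/8 s, in which the tool goes at most 62.5 mm and 10.7 degrees, less where a joint would pass 70% of its speed; a pose out of reach is approached as far as the arm can. A call with a gripper value outside its range is refused whole. The fingers move at their own pace and stop on an object; FORCE is the grip in N (left out, the last holds). Time passes only in rows, so rows that do not move let the fingers close. It gives the time, the measured TCP pose, the force, the opening and the grip force at its end, in the units of the state.
- status.state(): the state, without advancing time (a new reading comes with each control period).
- vision.read_camera(name): name is "side" or "top" or "wrist"; returns a dict with "pixels" (400x640x3 uint8, blue, green, red), "fx", "fy", "cx", "cy" (pixels), "k1" (the pictures are not rectified: a ray, as slopes to the right and down, at radius r is drawn at 1 + k1 r^2 times it, then the intrinsics apply), "view" (4x4, takes a point from world to camera coordinates). Camera axes: x right, y down, z forward; pixel columns grow to the right and rows downward; lengths in m; the calibration is good to about 2 mm. A picture is of the moment at which its call begins. There is no depth.
- arm.job_done(): hands the job in; it is judged then, once.
The state is a dict: "t": time; "q": joint angles; "qd": joint speeds; "effort": joint torques, N m; "tcp_pos": TCP position; "ee_rot": TCP orientation; "ft_force": force on the tool from outside, world axes, zero at the start; "ft_torque": the same for the moment, N m; "opening": finger opening in m; "grip_force": force on a finger pad.
Only numpy, scipy, OpenCV 4.12 (cv2) and the standard library are available. Lean on these libraries where they do the work, as an engineer would, in place of code of your own. Each camera call takes 0.05 s, during which the arm holds its last target. There are 200 camera calls.

## Working session

There is one attempt and no reset: what is moved stays moved. The work goes in short steps, Python scripts to look and compute and a shell command to move; the robot and the scene stay as the last step left them, time stands still between calls to the robot, and variables do not carry over. Pictures are saved under pics/ and viewed, at most 10 in all, crops included, and the job is handed in when it is done.

```bash
mkdir -p pics
cat > h.py <<'E'
import numpy as np, cv2
from station import status, vision, arm
def grab(n,save=None):
    c=vision.read_camera(n)
    c['pixels']=np.array(c['pixels'])
    if save: cv2.imwrite('pics/'+save,c['pixels'])
    return c
def KD(c):
    return np.array([[c['fx'],0,c['cx']],[0,c['fy'],c['cy']],[0,0,1.]]),np.array([c['k1'],0,0,0,0.])
def ray(c,uv,z):
    K,D=KD(c); V=np.array(c['view'])
    p=cv2.undistortPoints(np.array(uv,float).reshape(-1,1,2),K,D).reshape(-1,2)
    d=np.c_[p,np.ones(len(p))]@V[:3,:3]; o=-V[:3,:3].T@V[:3,3]
    return o+d*((z-o[2])/d[:,2])[:,None]
def proj(c,P):
    K,D=KD(c); V=np.array(c['view'])
    return cv2.projectPoints(np.array(P,float).reshape(-1,1,3),cv2.Rodrigues(V[:3,:3])[0],V[:3,3],K,D)[0].reshape(-1,2)
E
python3 - <<'E'
from h import *
s=status.state(); print(s)
for n in ('top','side','wrist'):
    c=grab(n,n+'0.png'); V=np.array(c['view']); print(n,-V[:3,:3].T@V[:3,3],V[:3,:3].round(2).tolist())
E
```

```text
{'t': 0.0, 'q': array([-1.37126158e+00,  3.79419361e-01,  1.73480200e+00,  5.54001723e-06,
        1.02851268e+00, -3.32793498e-02]), 'qd': array([-1.23990532e-03, -2.65235999e-04,  7.32597537e-04, -2.83661629e-05,
        6.95881654e-04, -1.52730451e-03]), 'effort': array([-3.80363388e-03, -7.63723040e+01, -4.34379172e+01,  6.50603045e-02,
        4.23882203e-02, -9.83315454e-05]), 'tcp_pos': array([ 0.16143319, -0.68072611,  0.23227019]), 'ee_rot': array([ 9.93232351e-01,  1.16142890e-01, -4.50223410e-05, -5.68921169e-04]), 'ft_force': array([0.27606737, 0.09923745, 0.75943156]), 'ft_torque': array([-0.02326404, -0.0133851 ,  0.00366459]), 'grip_force': 0.0, 'opening': 0.0914878804690632}
top [0.34033939 0.0848209  1.6973278 ] [[0.0, -1.0, 0.02], [-0.99, -0.01, -0.11], [0.11, -0.02, -0.99]]
side [ 0.42699506 -1.01512727  1.04829354] [[1.0, -0.07, 0.01], [-0.04, -0.67, -0.74], [0.06, 0.74, -0.67]]
wrist [ 0.22934468 -0.66487427  0.3838108 ] [[0.23, -0.97, -0.0], [-0.94, -0.22, 0.24], [-0.24, -0.06, -0.97]]
```

View pics/top0.png

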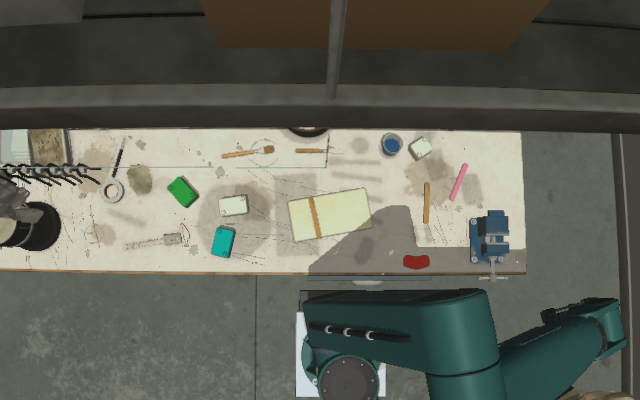

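View pics/side0.png

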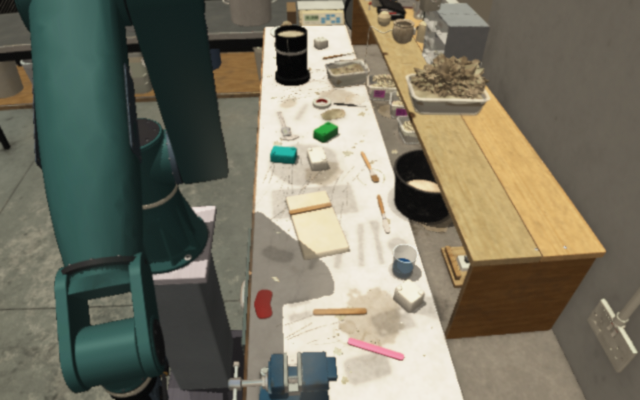

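Top view (rows down = −x, columns right = −y): the bat is at (330,214) with the laid stick across it at (316,217).
- Stick candidates are brown (426,203), pink (458,182), and the handles at (310,150) and (245,154). The brown one at (426,203) is flat, has no tool head and is beside the board, so it fits.
- Block candidates are white (233,206), white (420,148), green (183,191) and turquoise (223,242). The white one at (233,206) is oblong and across the board from the stick, so it fits.

I'll measure and make one enlarged crop.

```bash
cat > m.py <<'E'
from h import *
def rect(c,box,z,f,n=2):
    x0,y0,x1,y1=box; im=c['pixels'][y0:y1,x0:x1]; hsv=cv2.cvtColor(im,cv2.COLOR_BGR2HSV)
    m=f(hsv.astype(int)).astype(np.uint8)*255
    cs,_=cv2.findContours(m,cv2.RETR_EXTERNAL,cv2.CHAIN_APPROX_NONE)
    k=max(cs,key=cv2.contourArea).reshape(-1,2)+[x0,y0]
    w=ray(c,k,z)[:,:2]
    r=cv2.minAreaRect((w*1000).astype(np.float32)); b=cv2.boxPoints(r)
    e=[b[1]-b[0],b[2]-b[1]]; e=max(e,key=np.linalg.norm)
    return np.round(r[0],1),np.round(sorted(r[1]),1),round(float(np.degrees(np.arctan2(e[1],e[0]))%180),1),m
E
python3 - <<'E'
from m import *
c=grab('top'); im=c['pixels']
hs=cv2.cvtColor(im,cv2.COLOR_BGR2HSV)
for n,p in dict(bat=(345,205),laid=(316,217),loose=(426,203),bench=(270,190),mould=(233,204),mouldside=(233,213)).items(): print(n,hs[p[1],p[0]])
wood=lambda h:(h[...,1]>100)&(h[...,0]<25)&(h[...,2]>80)
print('loose',rect(c,(410,170,440,235),.008,wood)[:3])
print('laid',rect(c,(295,190,335,245),.028,wood)[:3])
for s0 in (25,35,45): print('bat',s0,rect(c,(280,180,380,250),.02,lambda h:(h[...,1]>s0)&(h[...,2]>150))[:3])
for v in (205,215,225): print('white',v,rect(c,(213,188,255,222),.04,lambda h:(h[...,2]>v)&(h[...,1]<60))[:3])
a=cv2.resize(im[180:260,205:275],None,fx=5,fy=5,interpolation=cv2.INTER_CUBIC)
b=cv2.resize(im[130:210,400:470],None,fx=5,fy=5,interpolation=cv2.INTER_CUBIC)
cv2.imwrite('pics/crop1.png',np.hstack([a,b]))
E
```

```text
bat [ 37  46 218]
laid [ 18 128 177]
loose [ 17 130 175]
bench [ 22  32 184]
mould [ 41  28 219]
mouldside [ 38  29 210]
loose (array([ 536.9, -310.7]), array([ 16.8, 146.6]), 176.7)
laid (array([478.6,  93.5]), array([ 15.7, 147.1]), 12.9)
bat 25 (array([492.6,  40. ]), array([246.8, 355.8]), 90.4)
bat 35 (array([490.9,  40.4]), array([156.1, 291.2]), 101.6)
bat 45 (array([490.7,  40.2]), array([150.8, 285.3]), 101.1)
white 205 (array([519.8, 384.7]), array([54.3, 90.3]), 98.5)
white 215 (array([519.4, 383.7]), array([52.3, 85.9]), 98.5)Traceback (most recent call last):
  File "<stdin>", line 9, in <module>
  File "m.py", line 6, in rect
    k=max(cs,key=cv2.contourArea).reshape(-1,2)+[x0,y0]
      ~~~^^^^^^^^^^^^^^^^^^^^^^^^
ValueError: max() iterable argument is empty
```

Run:
```python
from m import *
c=grab('top'); im=c['pixels']
f=lambda a:cv2.resize(a,None,fx=5,fy=5,interpolation=cv2.INTER_CUBIC)
cv2.imwrite('pics/crop1.png',np.hstack([f(im[140:240,205:275]),f(im[140:240,400:470])]))
```

```text
(no output)
```

View pics/crop1.png

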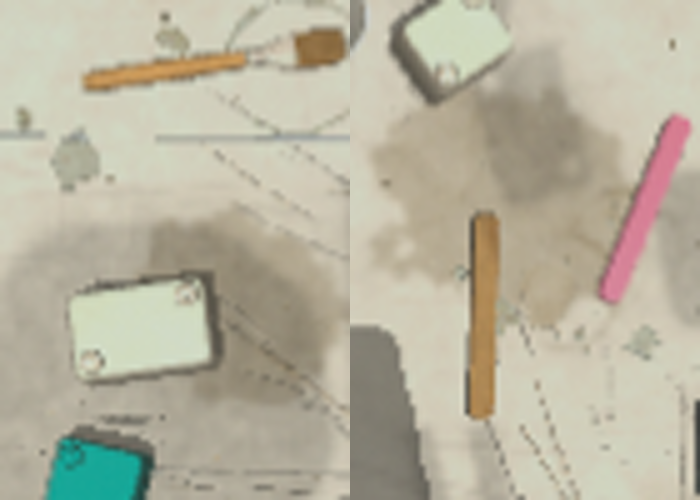

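```bash
python3 -m jog '[[0.3,[0,0,0],0.145],[0.3,[0,0,0],0.145],[0.3,[4,-4.4,0],0],[0.3,[4,-4.4,0],0],[0.3,[4,-4.4,0],0],[0.3,[4,-4.4,0],0],[0.3,[4,-4.4,0],0],[0.3,[4,-4.4,0],0],[0.3,[4,-4.4,0],0]]' 30
```

```text
t: 1.38
tcp_pos: [0.4598, -0.3882, 0.2331]
ee_rot: [1.0, -0.029, 0.0, 0.0]
ft_force: [0.8, 0.8, -0.0]
opening: 0.0589
grip_force: 0.0
```

The crop shows the white oblong block with two bumps at full-frame (233,206) and the plain flat brown stick at (426,203), apart from the pink one. Both picks are confirmed.

```bash
python3 -m jog '[[0.3,[3.7,-4.1,0],0],[0.3,[3.7,-4.1,3],0],[0.3,[0,0,4],0],[0.3,[0,0,0],0],[0.3,[0,0,0],0]]'
python3 - <<'E'
from m import *
c=grab('wrist','w1.png')
print(proj(c,[.537,-.311,.008]))
wood=lambda h:(h[...,1]>100)&(h[...,0]<25)&(h[...,2]>80)
r=rect(c,(0,0,640,400),.008,wood); print(r[:3],status.state()['tcp_pos'])
E
```

```text
t: 2.0
tcp_pos: [0.5372, -0.3129, 0.1644]
ee_rot: [1.0, -0.029, 0.0, 0.0]
ft_force: [-0.2, -0.9, 0.9]
opening: 0.0594
grip_force: 0.0
[[315.92702305 192.0922817 ]]
(array([ 542. , -310.5]), array([ 16.6, 142.8]), 177.0) [ 0.53738604 -0.31319725  0.16480793]
```

View pics/w1.png

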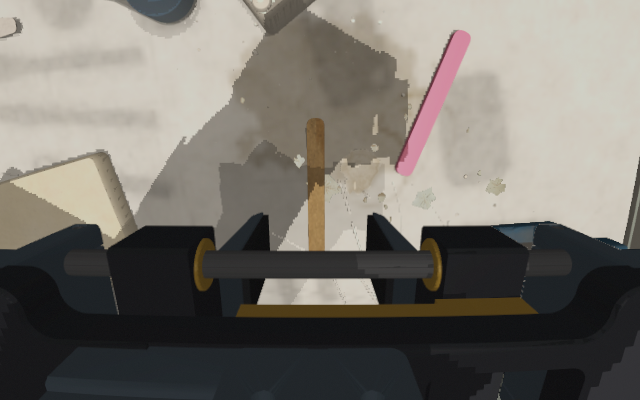

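The wrist view shows the brown stick between the open fingers, with its far end at (315,120) and running down behind the gripper at column 317. That agrees with the top view, so I'll descend and grip.

```bash
python3 -m jog '[[0.3,[0.1,-0.25,4],0],[0.3,[0,0,4],0],[0.3,[0,0,4],0],[0.3,[0,0,1.7],0],[0.3,[0,0,0.55],0],[0.3,[0,0,0],0],[-1,[0,0,0],0],[-1,[0,0,0],0],[-1,[0,0,0],0],[-1,[0,0,0],0]]' 30; python3 -m jog '[[-1,[0,0,0],0],[-1,[0,0,0],0]]'
```

```text
t: 3.3
tcp_pos: [0.5382, -0.3098, 0.0207]
ee_rot: [1.0, -0.029, 0.0, 0.0]
ft_force: [0.5, -0.2, -0.1]
opening: 0.0222
grip_force: 0.0
t: 3.55
tcp_pos: [0.5382, -0.3098, 0.0206]
ee_rot: [1.0, -0.029, -0.0, -0.0]
ft_force: [-0.6, -0.8, 2.3]
opening: 0.0178
grip_force: 30.0
```

```bash
python3 -m jog '[[-1,[0,0,-3],0],[-1,[0,0,-5],0],[-1,[0,0,-4],-0.138],[-1,[0,0,0],-0.138],[-1,[0.5,-5.7,0],0],[-1,[0.5,-5.7,0],0],[-1,[0.5,-5.7,0],0],[-1,[0.5,-5.7,0],0],[-1,[0.5,-5.7,0],0],[-1,[0.3,-4.5,0],0]]'; python3 -m jog '[[-1,[0,0,0],0],[-1,[0,0,0],0]]'
python3 - <<'E'
from m import *
wood=lambda h:(h[...,1]>100)&(h[...,0]<25)&(h[...,2]>80)
c=grab('wrist','w2.png')
print('laid w',rect(c,(0,0,250,400),.028,wood)[:3])
z=status.state()['tcp_pos'][2]-.0206+.008
print('held',rect(c,(260,0,400,400),z,wood)[:3], status.state()['tcp_pos'],z)
E
```

```text
t: 4.8
tcp_pos: [0.4933, 0.0203, 0.1407]
ee_rot: [0.994, 0.109, 0.0, -0.0]
ft_force: [0.3, -0.6, 0.7]
opening: 0.0176
grip_force: 30.0
t: 5.05
tcp_pos: [0.494, 0.0182, 0.1407]
ee_rot: [0.994, 0.109, 0.0, 0.0]
ft_force: [0.1, -0.4, 0.1]
opening: 0.0177
grip_force: 30.0
laid w (array([504.7,  98.5]), array([ 17.9, 100.1]), 12.7)
held (array([529.5,  26.2]), array([17.8, 77.5]), 12.6) [0.49405643 0.01783599 0.14063904] 0.12803904168447386
```

View pics/w2.png

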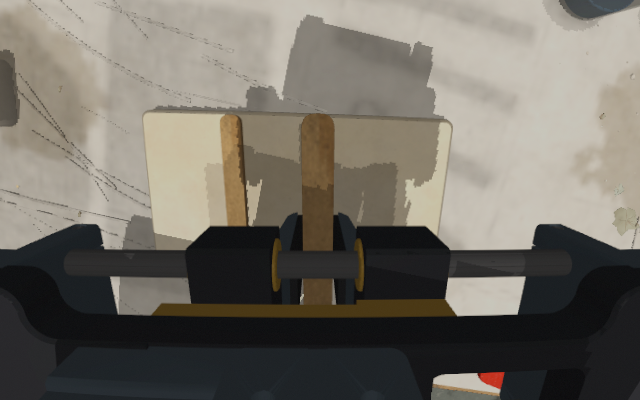

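The wrist view shows the held stick at column 317, far end (317,115), and the laid stick at (231,115) to (238,225) on the bat, parallel to it. The two views of the laid stick agree within 2 mm. I'll shift 12 mm toward it and set the held stick down.

```bash
python3 -m jog '[[-1,[0.15,-1.2,2],0],[-1,[0,0,3.5],0],[-1,[0,0,2.5],0],[-1,[0,0,1.2],0],[-1,[0,0,0.5],0],[-1,[0,0,0.2],0],[-1,[0,0,0],0],[-1,[0,0,0],0]]'
```

```text
t: 6.1
tcp_pos: [0.4931, 0.0305, 0.0421]
ee_rot: [0.994, 0.109, 0.0, 0.0]
ft_force: [-0.0, -0.4, -0.9]
opening: 0.0175
grip_force: 30.0
```

```bash
python3 -m jog '[[-1,[0,0,0.12],0],[-1,[0,0,0],0],[-0.3,[0,0,0],0],[-0.3,[0,0,0],0],[-0.3,[0,0,0],0],[-0.3,[0,0,-1],0],[-0.3,[0,0,-4],0],[-0.3,[0,0,-5],0],[-0.3,[0,0,-5],0],[-0.3,[0,0,-4],0]]'
python3 - <<'E'
from m import *
wood=lambda h:(h[...,1]>100)&(h[...,0]<25)&(h[...,2]>80)
c=grab('wrist')
for b in ((0,0,300,400),(290,0,400,400)): print(rect(c,b,.028,wood)[:3])
print(status.state()['tcp_pos'],status.state()['ee_rot'])
E
```

```text
t: 7.35
tcp_pos: [0.4928, 0.0305, 0.2332]
ee_rot: [0.994, 0.109, 0.001, 0.0]
ft_force: [-0.3, 0.2, 0.1]
opening: 0.032
grip_force: 0.0
(array([483.8,  94.4]), array([ 18.3, 142.4]), 12.6)
(array([496.4,  31.8]), array([ 16.9, 142.4]), 12.9)
[0.49489451 0.03054906 0.23766307] [9.94010917e-01 1.09221621e-01 3.58162091e-03 3.26334336e-04]
```

```bash
python3 -m jog '[[1,[0,0,0],-0.1667],[1,[0,0,0],-0.1667],[1,[0,0,0],-0.1667],[1,[0,0,0],-0.1667],[1,[0,0,0],-0.1667],[1,[0,0,0],-0.1667],[1,[0,0,0],-0.1667],[1,[0,0,0],-0.1667],[1,[0,0,0],-0.1667]]'; python3 -m jog '[[1,[5.5,1.3,0],0],[1,[5.5,1.3,0],0],[1,[5.5,1.3,0],0],[1,[5.5,1.3,0],0],[1,[5.5,1.3,0],0],[1,[0,0,0],0],[1,[0,0,0],0]]'
python3 - <<'E'
from m import *
c=grab('wrist','w3.png'); print(status.state()['tcp_pos'],status.state()['ee_rot'],proj(c,[.52,.385,.04]))
E
```

```text
t: 8.52
tcp_pos: [0.4925, 0.0305, 0.2308]
ee_rot: [0.651, 0.759, 0.0, 0.0]
ft_force: [-0.1, -0.6, 0.6]
opening: 0.0911
grip_force: 0.0
t: 9.4
tcp_pos: [0.516, 0.3117, 0.2304]
ee_rot: [0.653, 0.758, -0.0, -0.0]
ft_force: [-0.2, -0.1, -0.1]
opening: 0.0915
grip_force: 0.0
[0.51607226 0.31119033 0.23041631] [ 6.52903248e-01  7.57441283e-01 -2.27313227e-04 -1.50347085e-05] [[329.84462204 121.5609181 ]]
```

View pics/w3.png

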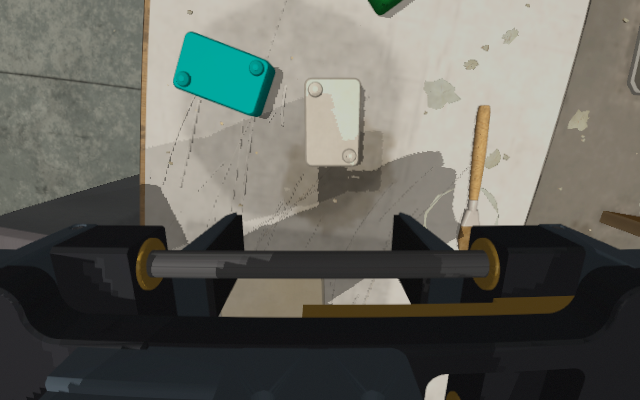

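The wrist view shows the wanted mould, bumps up, with its top face spanning corners (306,79) to (360,165). The turquoise look-alike at (225,72) is clear of the finger path.

Run:
```python
from m import *
c=grab('wrist')
k=ray(c,[(306,79),(359.5,79),(360.5,165),(306.5,165)],.04)[:,:2]*1000
ctr=k.mean(0); l=(k[0]+k[1]-k[2]-k[3])/2; w=(k[1]+k[2]-k[0]-k[3])/2
print(ctr,np.linalg.norm(l),np.linalg.norm(w),np.degrees(np.arctan2(l[1],l[0])),np.degrees(np.arctan2(w[1],w[0])))
q=status.state()['ee_rot']; p=2*np.arctan2(q[1],q[0]); d=ctr-status.state()['tcp_pos'][:2]*1000
print(np.degrees(p), d@[np.cos(p),np.sin(p)], d@[np.sin(p),-np.cos(p)])
```

```text
[524.15843463 383.30822468] 93.95957483574041 60.27161649992046 99.66651734704392 8.569145898231811
98.44774951816858 70.35176878562261 18.49328774947761
```

```bash
python3 -m jog '[[1,[3.5,0.85,0],0],[1,[3.5,0.85,0],0],[1,[0,0,5],0],[1,[0,0,5],0],[1,[0,0,4],0],[1,[0,0,3],0],[1,[0,0,2],0],[1,[0,0,1.2],0],[1,[0,0,0],0],[1,[0,0,0],0]]' 35; python3 -m jog '[[-0.2,[0,0,0],0],[-0.2,[0,0,0],0],[-0.2,[0,0,0],0],[-0.2,[0,0,0],0],[-0.2,[0,0,0],0]]'
```

```text
t: 10.75
tcp_pos: [0.5234, 0.3841, 0.0294]
ee_rot: [0.653, 0.758, 0.001, 0.0]
ft_force: [0.9, 0.5, -0.7]
opening: 0.0909
grip_force: 0.0
t: 11.38
tcp_pos: [0.5228, 0.3838, 0.0286]
ee_rot: [0.653, 0.758, -0.0, -0.0]
ft_force: [-3.8, -0.4, 5.6]
opening: 0.0638
grip_force: 35.0
```

```bash
python3 -m jog '[[-0.2,[0,0,-1],0],[-0.2,[0,0,-3],0],[-0.2,[0,0,-4],0],[-0.2,[0,0,-3],-0.075],[-0.2,[0,0,0],0]]'; python3 -m jog '[[-0.2,[-2.5,-0.9,0],0],[-0.2,[-4.2,-1.5,0],0],[-0.2,[-5,-1.75,0],0],[-0.2,[-5,-1.75,0],0],[-0.2,[-5,-1.75,0],0],[-0.2,[-5,-1.75,0],0],[-0.2,[-2.5,-0.8,0],0],[-0.2,[-1.4,-0.5,0],0],[-0.2,[0,0,0],0],[-0.2,[0,0,0],0]]'
python3 - <<'E'
from m import *
c=grab('top','t2.png')
cv2.imwrite('pics/t2.png',cv2.resize(c['pixels'][150:270,200:440],None,fx=3,fy=3))
E
```

```text
t: 12.0
tcp_pos: [0.5238, 0.3845, 0.1406]
ee_rot: [0.624, 0.781, 0.002, 0.001]
ft_force: [0.3, 0.1, -5.1]
opening: 0.064
grip_force: 35.0
t: 13.25
tcp_pos: [0.4861, 0.0622, 0.1381]
ee_rot: [0.624, 0.782, -0.0, -0.0]
ft_force: [-0.4, 0.5, -4.7]
opening: 0.0638
grip_force: 35.0
```

View pics/t2.png

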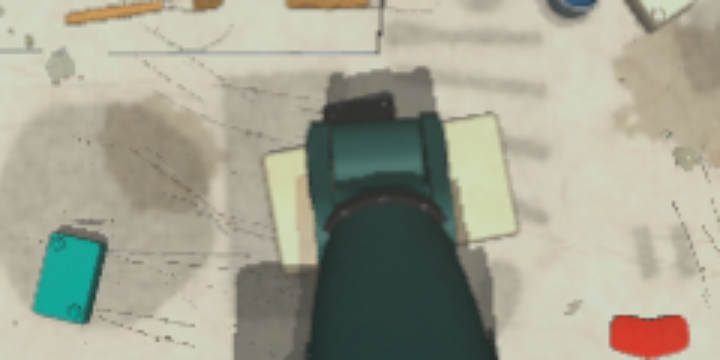

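The mould is held (64 mm opening, about 4.8 N of weight). In the crop the sticks show either side of the wrist at (302,210) and (460,210). Lowering gently.

```bash
python3 -m jog '[[-0.2,[0,0,2],0],[-0.2,[0,0,2.5],0],[-0.2,[0,0,1.8],0],[-0.2,[0,0,0.9],0],[-0.2,[0,0,0.4],0],[-0.2,[0,0,0.2],0],[-0.2,[0,0,0.1],0],[-0.2,[0,0,0],0],[-0.2,[0,0,0],0]]'
```

```text
t: 14.42
tcp_pos: [0.4864, 0.0617, 0.0596]
ee_rot: [0.624, 0.781, 0.0, 0.0]
ft_force: [0.1, -0.3, -5.0]
opening: 0.0636
grip_force: 35.0
```

```bash
python3 -m jog '[[-0.2,[0,0,0.1],0],[-0.2,[0,0,0.1],0],[-0.2,[0,0,0.05],0],[-0.2,[0,0,0],0],[-0.2,[0,0,0],0]]'
```

```text
t: 15.05
tcp_pos: [0.4862, 0.0617, 0.0571]
ee_rot: [0.624, 0.782, -0.0, -0.0]
ft_force: [-3.3, -0.7, 5.5]
opening: 0.0638
grip_force: 35.0
```

```bash
python3 -m jog '[[0.8,[0,0,0],0],[0.8,[0,0,0],0],[0.8,[0,0,0],0],[0.8,[0,0,-1],0],[0.8,[0,0,-3],0],[0.8,[0,0,-5],0],[0.8,[0,0,-5],0],[0.8,[-5,0,-2],0],[0.8,[-5,0,0],0],[0.8,[0,0,0],0]]'; python3 -m jog '[[0.8,[0,0,0],0],[0.8,[0,0,0],0]]'
python3 - <<'E'
from h import *
c=grab('wrist','w4.png')
E
```

```text
t: 16.3
tcp_pos: [0.509, -0.0381, 0.218]
ee_rot: [0.625, 0.781, 0.0, 0.001]
ft_force: [0.2, 0.2, 0.4]
opening: 0.0821
grip_force: 0.0
t: 16.55
tcp_pos: [0.5081, -0.035, 0.2168]
ee_rot: [0.624, 0.782, -0.0, -0.0]
ft_force: [-0.3, 0.1, -0.4]
opening: 0.082
grip_force: 0.0
```

View pics/w4.png

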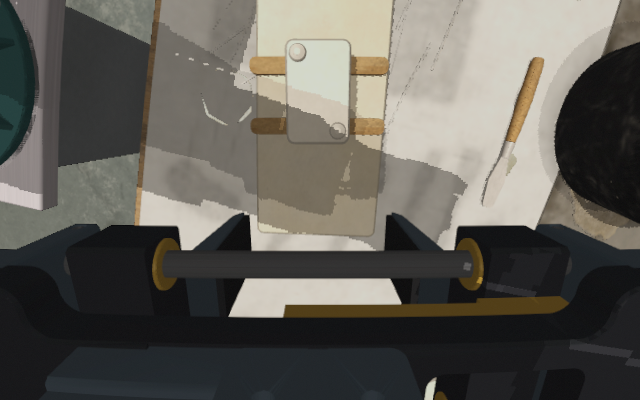

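The wrist view shows the mould, corners (287,39) to (350,143), bridging both parallel sticks at rows 66 and 127. It sits halfway along them, with stick ends level with the board edges and the gripper clear. Handing in.

```bash
python3 -c "
from station import arm
print(arm.job_done())"
```

```text
the job is handed in; nothing more can be done
None
```

The job is handed in, with no verdict returned: the second stick lies on the board parallel to the first, about 64 mm apart, and the oblong mould half rests bumps up across both, released and with the gripper clear.

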